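# Tip the rocker cover onto its back and push it against the stop

### The job

Push the standing red rocker cover over so that it lies on its closed back with the hollow side up, and then push it along the bench until its far long side rests flat along the blue stop bar. Only push it, never lift or carry it, and leave the sprayer, piston, spark plugs, screwdriver and socket where they are.

Things in the scene. Friction and masses are not known exactly. Their poses are not given: they have to be found in the camera images.
- cover: Rocker cover: red metal tray 200 long, 95 high, 50 mm thick, 5 mm walls, 0.6 kg, loose. It starts standing on a long side, its open mouth (45 mm deep, black rubber rim) roughly towards the robot, its closed back towards the stop. Origin: middle of the side it stands on. x points out of the closed back (straight down once it lies hollow side up), y along its length, z from that side to the opposite long side.
- cover_mid (a point): Middle of the cover's outer box: 47.5 mm above the bench standing, 25 mm lying. Pushed near its top on the mouth side, the cover tips about the lower edge of its back, falls by itself after about 20 degrees, and lies 50 mm high, its former top side nearest the stop and its origin in the side nearest the robot.
- cover_corner_l (a point): One end (+y, +z in the cover's axes) of the long side that is on top at the start and must end against the stop, at half thickness.
- cover_corner_r (a point): The other end (-y) of that long side, 200 mm from the first.
- stop: Stop bar: blue steel angle 360 mm long and 25 mm high, screwed to the bench beyond the cover. Origin: middle of the foot of its working face, the face towards the robot and the cover. x points square out of the back of that face, away from the cover; y along the bar; z up.
- sprayer: Pump spray bottle, white with black and red top, 80 mm across and 202 mm tall, standing; origin under its centre. Leave alone.
- piston: Bare aluminium piston, 80 mm across and 62 mm tall, standing; origin under its centre. Leave alone.
- plug0: Spark plug 72 mm long, 16 mm thick, lying along its x axis; origin under its centre. Leave alone.
- plug1: Second spark plug, the same.
- plug2: Third spark plug, the same.
- screwdriver: Screwdriver, about 200 mm long with a red handle, lying along its x axis beyond the stop. Leave alone.
- socket: Steel socket, 28 mm across and 30 mm tall, standing beyond the stop; origin under its centre. Leave alone.

How it is judged:
By the outcome, as a careful person would: the job done as asked, in the order asked, and still so for the second after the job is handed in, with the robot touching nothing.
It also fails if it takes over 45 s, if anything falls off the work surface, if the arm or the gripper's body presses on something with over 40 N, if the wrist force passes 120 N, or if a joint passes its speed limit or range.

### The arm

A 7-joint arm with a two-finger parallel gripper is mounted at the origin on the work surface. World frame = base frame: x ahead of the robot, y to its left, z up, the work surface at z = 0. Lengths are in m, angles in rad, forces in N, time in s.
With the tool pointing down it reaches from about 0.425 to 0.975 m from the base axis. Payload 16.7 kg.
Tool frame: the origin (TCP) lies midway between the tips of the shut fingers; the grasp point (between the pads) lies 19 mm behind it; z points along the fingers, y is the direction in which the jaws open and shut (so a half turn about z gives the same grasp; the last joint's range is limited). The gripper opens to 85 mm and grips with 20 to 120 N. Pads are 22 mm wide; open, the fingers measure 114 mm over their backs; the gripper's body (76 mm by 85 mm) begins 54 mm behind the grasp point. The pads swing forward as they close: fully open they stand 13 mm farther back than shut.
Start: joints at [-1.407, 0.426, 0.074, 1.606, -0.034, 1.111, -0.067], TCP at [0.208, 0.642, 0.209] pointing down, gripper open.
Joint ranges: [-2.85, 2.85], [-0.5, 2.14], [-1.23, 1.37], [0.21, 2.46], [-1.02, 4.16], [0.16, 2.05], [-2.73, 2.73]. Speed limits (rad/s): [1.89, 1.89, 2.39, 2.39, 3.01, 3.01, 3.01].

### API

Orientations are given as a unit quaternion [x, y, z, w].
In Python, from rig import manip, optics, hand_in gives the robot as it stands.
- The arm moves only by the tool servo_tool, never from a script. Its argument "commands" is a list of rows, each a list of 4 numbers: the shift along the world's x, y, z in units of 40 mm (1.0 is 40 mm), then the turn about the world's z in degrees. A call has 1 to 10 rows; each row is the pose to reach, as a shift and turn from the pose commanded when the call began; what a row does not reach only later rows make up. A row lasts 1/8 s, in which the tool goes at most 62.5 mm and 10.7 degrees, less where a joint would pass 70% of its speed; a pose out of reach is approached as far as the arm can. A call with a gripper value outside its range is refused whole. "grip" is the opening, from -1 (shut) to 1 (fully open), set as the call begins (left out, the last holds). The fingers move at their own pace and stop on an object; the grip force is fixed at half the most. Time passes only in rows, so rows that repeat a pose let the fingers close. It gives the time, the measured TCP pose, the force and the opening at its end, in the units of the state.
- manip.get_state(): the state, without advancing time (a new reading comes with each control period).
- optics.snapshot(name): name is "scene" or "top" or "wrist"; returns (picture, depth): 420x560x3 uint8, blue, green, red; 420x560 float32, m along the optical axis (not along the pixel's ray), 0 where there is no reading.
- optics.calibration(name): a dict with "fovy" (degrees; the focal length in pixels is half the picture's height over the tangent of half this angle, whatever the lens; pixels are square), "cx", "cy" (the principal point, pixels), "R" (3x3) and "t" (3): a world point X has camera coordinates R X + t. Camera axes: x right, y down, z forward; pixel columns grow to the right and rows downward; lengths in m; the calibration is good to about 2 mm. A picture is of the moment at which its call begins: read the wrist's pose just before it. calibration takes no time and is no camera call; for the wrist camera it gives the pose at the moment of the call.
- hand_in(): hands the job in, once; it reports no verdict.
Trained networks look in the newest picture that a camera, given by its name, has taken for a name from the list of things; names that differ only in an ending like _2 or _b are one class to them, and where a whole thing is asked for, a point or a joint stands for the part that bears it (a point fixed in the world has none). Each returns a list of dicts, best first, with "p" (0 to 1); they miss things now and then, are a little off and sometimes report something else, mostly with a low value. They report only what shows in the picture. A call takes as long as a camera call.
- optics.spot_in(camera, label): "xyz" ([x, y, z] in m, in world coordinates, good to about 4 mm: the middle of the surface that is visible of it).
- optics.trace(camera, label): "region" (420x560 bool, what is visible of it).
The state is a dict: "time": time; "joints": joint angles; "dq": joint speeds; "effort": joint torques, N m; "tcp_pos": TCP position; "tool_rot": TCP orientation; "wrist_force": force on the tool from outside, world axes, zero at the start; "ft_torque": the same for the moment, N m; "grip_width": finger opening in m.
Only numpy, scipy, OpenCV 4.12 (cv2) and the standard library are available. Lean on these libraries where they do the work, as an engineer would, in place of code of your own. Each camera call takes 0.05 s, during which the arm holds its last target. There are 200 camera calls.

## Working session

There is one attempt and no reset: what is moved stays moved. The work goes in short steps, Python scripts to look and compute and a tool call to move; the robot and the scene stay as the last step left them, time stands still between calls to the robot, and variables do not carry over. Pictures are saved under pics/ and viewed, about 8 in all and at most 12, crops included, and the job is handed in when it is done.

Besides the shell and the picture viewer there is one more tool, called after ">>>" as a command line: name --pt "numbers of a row" for each row, then --argument value for the rest. servo_tool: Moves the arm, as the interface text tells. Its arguments: {"type":"object","properties":{"commands":{"type":"array"},"grip":{"type":"number"}},"required":["commands"]}

```bash
mkdir -p pics
cat > h.py <<'E'
from rig import manip, optics, hand_in
import numpy as np, cv2
def cloud(name,d,mask=None):
    c=optics.calibration(name);f=d.shape[0]/2/np.tan(np.radians(c["fovy"])/2)
    m=(d>0)&(mask if mask is not None else True)
    v,u=np.nonzero(m);z=d[m]
    P=np.stack([(u-c["cx"])/f*z,(v-c["cy"])/f*z,z],1)
    return (P-np.array(c["t"]))@np.array(c["R"])
def rect(P):
    r=cv2.minAreaRect((P[:,:2]*1000).astype(np.float32));return np.round(cv2.boxPoints(r)).tolist()
E
python3 - <<'E'
from h import *
s=manip.get_state();print(s["time"],s["tcp_pos"],s["tool_rot"],s["grip_width"])
im={}
for n in("scene","top"):
    b,d=optics.snapshot(n);im[n]=b
    for l in("cover","stop","sprayer","piston","plug0","screwdriver","socket"):
        for r in optics.trace(n,l)[:3]:
            if r["p"]<.3: continue
            P=cloud(n,d,cv2.erode(r["region"].astype(np.uint8),np.ones((3,3)))>0)
            if len(P)<5: continue
            print(n,l,round(r["p"],2),len(P),"zr",np.round(np.percentile(P[:,2],[2,50,98]),3),rect(P))
            if l in("cover",):
                T=P[P[:,2]>.088];print("  top",len(T),rect(T) if len(T)>5 else 0)
cv2.imwrite("pics/a.png",cv2.resize(np.vstack([im["scene"],im["top"]]),(448,672))[:,:] if 0 else np.hstack([cv2.resize(im["scene"],(400,300)),cv2.resize(im["top"],(400,300))]))
E
```

```text
0.0 [0.20823442 0.64163217 0.2084033 ] [ 1.56246229e-01  9.87717932e-01 -6.32659495e-04 -4.62618143e-05] 0.0850580328301011
scene cover 0.87 2859 zr [0.01  0.069 0.098] [[413.0, -78.0], [461.0, -102.0], [550.0, 79.0], [502.0, 102.0]]
  top 956 [[414.0, -76.0], [461.0, -99.0], [548.0, 79.0], [501.0, 102.0]]
scene stop 0.65 2449 zr [0.004 0.009 0.027] [[700.0, -170.0], [732.0, -172.0], [757.0, 182.0], [725.0, 184.0]]
scene sprayer 0.98 2211 zr [0.01  0.099 0.202] [[149.0, 299.0], [531.0, 231.0], [545.0, 308.0], [162.0, 376.0]]
scene piston 0.72 801 zr [0.009 0.053 0.065] [[437.0, -259.0], [501.0, -295.0], [537.0, -229.0], [473.0, -193.0]]
scene plug0 0.73 107 zr [0.009 0.013 0.017] [[556.0, 209.0], [567.0, 207.0], [576.0, 269.0], [564.0, 271.0]]
scene plug0 0.68 95 zr [0.008 0.013 0.017] [[596.0, 203.0], [606.0, 202.0], [614.0, 261.0], [604.0, 262.0]]
scene plug0 0.5 63 zr [0.009 0.013 0.017] [[630.0, 205.0], [638.0, 205.0], [641.0, 259.0], [633.0, 259.0]]
scene screwdriver 0.89 505 zr [0.012 0.022 0.028] [[753.0, -130.0], [772.0, -130.0], [781.0, 62.0], [762.0, 62.0]]
scene socket 0.7
[... 339 characters left out ...]
-173.0], [754.0, 181.0], [723.0, 183.0]]
top sprayer 0.76 1254 zr [0.042 0.134 0.203] [[454.0, 307.0], [463.0, 232.0], [540.0, 240.0], [531.0, 316.0]]
top piston 0.68 1042 zr [0.017 0.061 0.066] [[433.0, -228.0], [471.0, -295.0], [533.0, -260.0], [495.0, -193.0]]
top plug0 0.49 45 zr [0.009 0.013 0.019] [[627.0, 208.0], [634.0, 207.0], [641.0, 257.0], [634.0, 258.0]]
top plug0 0.41 40 zr [0.008 0.013 0.018] [[593.0, 205.0], [600.0, 203.0], [610.0, 256.0], [604.0, 258.0]]
top screwdriver 0.79 296 zr [0.014 0.024 0.029] [[747.0, -130.0], [767.0, -131.0], [774.0, 27.0], [754.0, 28.0]]
top screwdriver 0.66 2109 zr [0.003 0.094 0.099] [[416.0, -76.0], [460.0, -97.0], [544.0, 76.0], [501.0, 97.0]]
```

View pics/a.png

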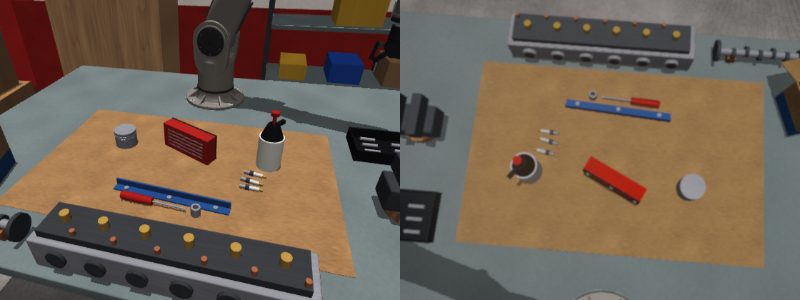

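Cover stands yawed about -26° (back normal ≈ (0.90,-0.435)), with its back towards the stop. The stop is at about -4°. In the right-hand (top) picture, the red cover is at about (615,180), the stop at (618,110) and the sprayer at (523,165). I'll travel high around the sprayer.

>>> servo_tool --pt "0.3 -0.8 1.0 0" --pt "0.9 -2.0 2.0 -1" --pt "1.4 -3.3 2.2 -2" --pt "1.9 -4.6 2.2 -3" --pt "2.4 -5.9 2.2 -4" --pt "2.9 -7.2 2.2 -5" --pt "3.4 -8.5 2.2 -6" --pt "3.8 -9.6 2.2 -7" --pt "4.2 -11.0 2.2 -8" --pt "4.6 -12.2 2.2 -8" --grip 1

```text
time: 2.05
tcp_pos: [0.3926, 0.1519, 0.2973]
tool_rot: [0.225, 0.974, 0.0, 0.0]
wrist_force: [1.1, 0.3, -0.1]
grip_width: 0.0854
```

Run:
```python
from h import *
b,d=optics.snapshot("scene");r=[x for x in optics.trace("scene","stop")][0]
P=cloud("scene",d,r["region"]);n=np.array([.9975,-.07]);t=P[:,:2]@n
for lo in np.arange(.68,.76,.005):
    m=(t>=lo)&(t<lo+.005)
    if m.sum()>5: print(round(lo,3),m.sum(),np.round(np.percentile(P[m,2],[10,50,90]),3))
T=P[P[:,2]>.02];print("ridge",rect(T),np.polyfit(T[:,1],T[:,0],1))
```

```text
0.68 24 [-0.     0.002  0.003]
0.685 6 [0.002 0.003 0.005]
0.705 44 [0.024 0.025 0.026]
0.71 625 [0.007 0.021 0.026]
0.715 1001 [0.006 0.014 0.025]
0.72 267 [0.005 0.006 0.008]
0.725 278 [0.005 0.006 0.01 ]
0.73 292 [0.005 0.006 0.009]
0.735 318 [0.003 0.006 0.007]
0.74 56 [0.003 0.005 0.007]
0.75 8 [0.023 0.03  0.031]
0.755 16 [0.023 0.026 0.031]
ridge [[697.0, -173.0], [752.0, -177.0], [777.0, 183.0], [722.0, 186.0]] [0.06059233 0.71766619]
```

>>> servo_tool --pt "0.4 -1.4 0 0" --pt "0.8 -2.8 0 0" --pt "1.0 -3.2 -0.5 0" --pt "1.0 -3.2 -1.9 0" --pt "1.0 -3.2 -3.3 0" --pt "1.0 -3.2 -4.5 0" --pt "1.0 -3.2 -5.4 0" --pt "1.0 -3.2 -5.8 0" --pt "1.0 -3.2 -5.8 0"

```text
time: 3.28
tcp_pos: [0.4318, 0.0258, 0.0644]
tool_rot: [0.225, 0.974, -0.001, -0.001]
wrist_force: [-0.0, -0.6, -0.8]
grip_width: 0.0853
```

Run:
```python
from h import *
b,d=optics.snapshot("scene");b2,_=optics.snapshot("top")
cv2.imwrite("pics/b.png",np.hstack([cv2.resize(b[100:300,150:420],(405,300)),cv2.resize(b2[180:330,200:400],(395,300))]))
r=optics.trace("top","cover")[0];print(r["p"])
```

```text
0.83
```

View pics/b.png

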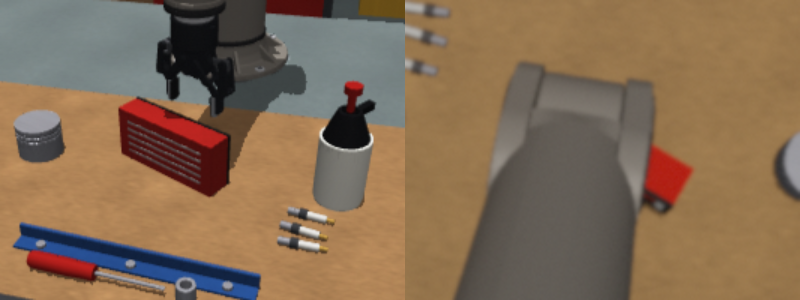

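Run:
```python
from h import *
b,d=optics.snapshot("scene")
P=cloud("scene",d);o=np.array([.481,.001]);n=np.array([.9,-.435]);l=np.array([.435,.9])
q=P[:,:2]-o;a=q@n;y=q@l
m=(a>-.1)&(a<-.03)&(abs(y)<.09)&(P[:,2]>.03)&(P[:,2]<.16)
for lo in np.arange(.03,.16,.01):
    k=m&(P[:,2]>=lo)&(P[:,2]<lo+.01)
    if k.sum()>2: print(round(lo,2),k.sum(),"a",np.round(np.percentile(a[k],[5,95]),3),"y",np.round(np.percentile(y[k],[5,50,95]),3))
```

```text
0.1 28 a [-0.064 -0.043] y [-0.044 -0.041  0.052]
0.11 62 a [-0.064 -0.043] y [-0.048 -0.04   0.057]
0.12 66 a [-0.062 -0.042] y [-0.047  0.044  0.058]
0.13 65 a [-0.061 -0.042] y [-0.05  -0.04   0.057]
0.14 56 a [-0.061 -0.041] y [-0.063 -0.042  0.06 ]
0.15 141 a [-0.064 -0.04 ] y [-0.068  0.043  0.075]
```

>>> servo_tool --pt "0 0 -0.4 0" --pt "0 0 -0.4 0"

```text
time: 3.72
tcp_pos: [0.4323, 0.0261, 0.0493]
tool_rot: [0.225, 0.974, 0.0, -0.0]
wrist_force: [0.2, -0.4, 0.4]
grip_width: 0.085
```

Run:
```python
from h import *
s=manip.get_state();print(s["tcp_pos"])
b,d=optics.snapshot("scene")
c=optics.calibration("scene");f=210/np.tan(np.radians(c["fovy"])/2)
o=np.array([.481,.001]);n=np.array([.9,-.435]);l=np.array([.435,.9])
big=cv2.resize(b,None,fx=4,fy=4)
def pr(a,y,z,col):
    p=o+a*n+y*l;X=np.array(c["R"])@np.array([*p,z])+np.array(c["t"]);u=(4*(c["cx"]+f*X[0]/X[2]),4*(c["cy"]+f*X[1]/X[2]));cv2.circle(big,(int(u[0]),int(u[1])),5,col,-1);return u
for y in(-.05,.05):
    pr(-.044,y,s["tcp_pos"][2]+.013,(0,255,0))
    pr(-.044,y,.1,(255,255,0))
for y in(-.1,.1):
    for a in(-.025,.025): pr(a,y,.095,(255,255,255))
u=pr(0,0,.1,(0,0,0));x,y=int(u[0]),int(u[1])
cv2.imwrite("pics/c.png",big[max(0,y-300):y+150,x-300:x+300])
P=cloud("scene",d);q=P[:,:2]-o;a=q@n;y=q@l
m=(a>-.1)&(a<-.035)&(abs(y)<.09)&(P[:,2]>.03)&(P[:,2]<.16);print(np.percentile(P[m,2],[1,3,5]))
```

```text
[0.43226883 0.02611565 0.04927786]
[0.08764728 0.09147911 0.09485752]
```

View pics/c.png

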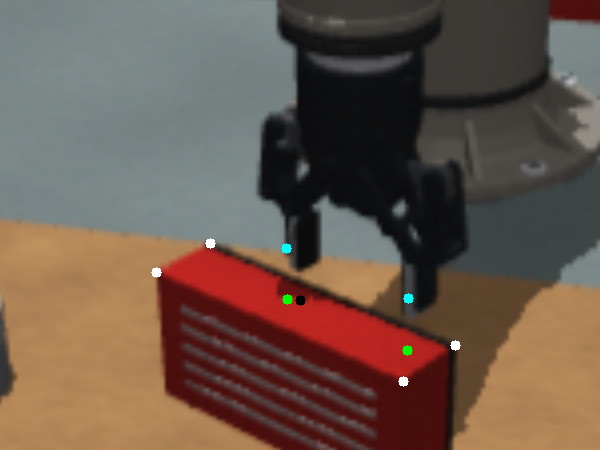

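>>> servo_tool --pt "0 0 0.3 0" --pt "0 0 0.3 0" --pt "0 0 0.3 0" --pt "0 0 0.3 0" --grip -0.2

```text
time: 4.28
tcp_pos: [0.4323, 0.0261, 0.0611]
tool_rot: [0.225, 0.974, 0.0, 0.0]
wrist_force: [0.3, 0.6, -0.5]
grip_width: 0.0341
```

Run:
```python
from h import *
s=manip.get_state();print(s["tcp_pos"],s["grip_width"])
b,d=optics.snapshot("scene")
c=optics.calibration("scene");f=210/np.tan(np.radians(c["fovy"])/2)
o=np.array([.481,.001]);n=np.array([.9,-.435]);l=np.array([.435,.9])
big=cv2.resize(b,None,fx=4,fy=4)
def pr(a,y,z,col):
    p=o+a*n+y*l;X=np.array(c["R"])@np.array([*p,z])+np.array(c["t"]);u=(4*(c["cx"]+f*X[0]/X[2]),4*(c["cy"]+f*X[1]/X[2]));cv2.circle(big,(int(u[0]),int(u[1])),4,col,-1);return u
for z in (.08,.09,.1,.11): pr(-.055,0,z,(0,255,0) if z!=.1 else (255,255,0))
u=pr(0,0,.1,(0,0,0));x,y=int(u[0]),int(u[1])
cv2.imwrite("pics/d.png",big[max(0,y-300):y+150,x-300:x+300])
P=cloud("scene",d);q=P[:,:2]-o;a=q@n;y=q@l
m=(a>-.1)&(a<-.035)&(abs(y)<.09)&(P[:,2]>.03)&(P[:,2]<.16);print(np.percentile(P[m,2],[1,3,5]))
```

```text
[0.43233333 0.02605764 0.06113299] 0.03409157414120433
[0.08768578 0.09096541 0.09284387]
```

View pics/d.png

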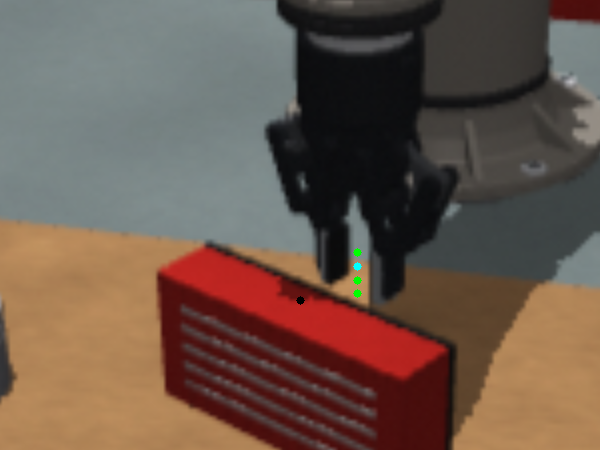

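>>> servo_tool --pt "0 0 -0.25 0" --pt "0.18 -0.09 -0.25 0" --pt "0.36 -0.17 -0.25 0" --pt "0.5 -0.24 -0.25 0" --pt "0.62 -0.3 -0.25 0" --pt "0.74 -0.36 -0.25 0" --pt "0.86 -0.42 -0.25 0" --pt "0.98 -0.47 -0.25 0" --pt "0.98 -0.47 -0.25 0"

```text
time: 5.45
tcp_pos: [0.4719, 0.007, 0.0511]
tool_rot: [0.225, 0.974, -0.0, 0.0]
wrist_force: [0.0, 0.0, -0.4]
grip_width: 0.0341
```

Run:
```python
from h import *
s=manip.get_state();print(s["tcp_pos"],s["wrist_force"])
b,d=optics.snapshot("scene");r=optics.trace("scene","cover")[0]
P=cloud("scene",d,cv2.erode(r["region"].astype(np.uint8),np.ones((3,3)))>0)
print(r["p"],len(P),np.round(np.percentile(P[:,2],[2,50,98]),3),rect(P),rect(P[P[:,2]<.03]))
cv2.imwrite("pics/e.png",cv2.resize(b[100:300,150:420],(540,400)))
```

```text
[0.47194818 0.00703344 0.05113042] [ 0.00993928  0.01606099 -0.42110539]
0.63 2456 [0.013 0.085 0.106] [[452.0, -105.0], [521.0, -125.0], [579.0, 75.0], [510.0, 95.0]] [[463.0, -99.0], [510.0, -110.0], [557.0, 83.0], [510.0, 94.0]]
```

View pics/e.png

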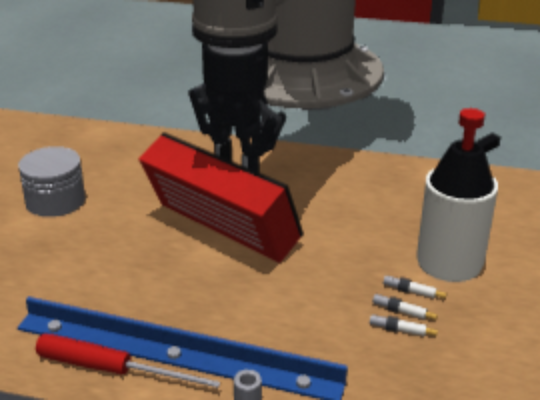

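The cover is leaning about 20° away from the gripper (picture centre about (220,195)) and has partly turned towards the stop's angle. I'll finish the tip.

>>> servo_tool --pt "0.12 -0.04 0 0" --pt "0.25 -0.08 0 0" --pt "0.35 -0.11 0 0" --pt "0.35 -0.11 0 0" --pt "0.35 -0.11 0.8 0" --pt "0.35 -0.11 1 0"

```text
time: 6.3
tcp_pos: [0.4861, 0.0028, 0.0923]
tool_rot: [0.225, 0.974, 0.0, 0.001]
wrist_force: [-0.4, 0.3, 0.1]
grip_width: 0.0345
```

```bash
cat > m.py <<'E'
from h import *
s=manip.get_state();print(round(s["time"],2),s["tcp_pos"],s["wrist_force"])
for n in("scene","top"):
    b,d=optics.snapshot(n);r=optics.trace(n,"cover")
    if not r: continue
    r=r[0];P=cloud(n,d,cv2.erode(r["region"].astype(np.uint8),np.ones((3,3)))>0)
    T=P[(P[:,2]>.043)&(P[:,2]<.06)]
    print(n,r["p"],len(P),np.round(np.percentile(P[:,2],[2,50,98]),3),rect(P),"rim",len(T),rect(T) if len(T)>5 else 0)
    # front edge fit
    P=P[P[:,2]<.06]
    ys=np.arange(-.2,.2,.008);E=[(P[k,1].mean(),np.percentile(P[k,0],98),np.percentile(P[k,0],2)) for y in ys if (k:=(P[:,1]>=y)&(P[:,1]<y+.008)).sum()>8]
    E=np.array(E)[2:-2] if len(E)>8 else None
    if E is not None: print("  far edge x=",np.polyfit(E[:,0],E[:,1],1).round(4),"near",np.polyfit(E[:,0],E[:,2],1).round(4),"y",E[:,0].min().round(3),E[:,0].max().round(3))
E
python3 m.py
```

```text
6.3 [0.48614777 0.0028264  0.09232165] [-0.42423116  0.3058587   0.09343194]
top 0.97 624 [0.    0.007 0.052] [[463.0, -104.0], [548.0, -142.0], [567.0, -99.0], [482.0, -61.0]] rim 149 [[463.0, -104.0], [548.0, -142.0], [567.0, -99.0], [482.0, -61.0]]
```

It fell flat, hollow side up, at yaw ≈ -24° with its near-side middle at about (0.504, -0.013). Next I back off, go down behind it and push.

>>> servo_tool --pt "-0.25 -0.1 0 2" --pt "-0.25 -0.1 -0.8 2" --pt "-0.25 -0.1 -1.6 2" --pt "-0.25 -0.1 -1.93 2" --pt "-0.25 -0.1 -1.93 2"

```text
time: 7.12
tcp_pos: [0.4747, -0.0018, 0.0134]
tool_rot: [0.208, 0.978, -0.001, -0.001]
wrist_force: [-0.3, 0.7, 1.3]
grip_width: 0.0339
```

Run:
```python
from h import *
s=manip.get_state();print(s["tcp_pos"],s["wrist_force"])
b,d=optics.snapshot("scene")
cv2.imwrite("pics/f.png",cv2.resize(b[100:300,150:420],(540,400)))
```

```text
[ 0.47470333 -0.00176152  0.01341881] [-0.2999803   0.71022557  1.32026527]
```

View pics/f.png

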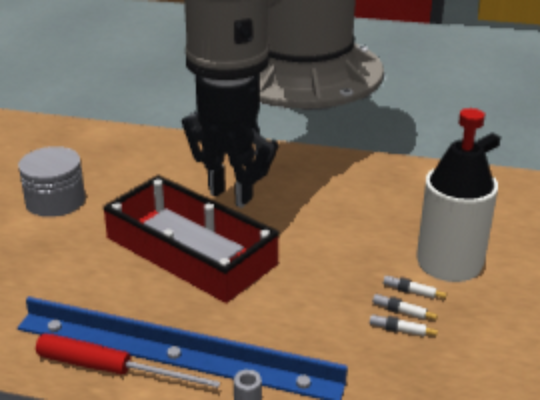

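The cover lies hollow side up (image centre about (190,235)), with the fingers just behind its near wall. Now I push while turning it.

>>> servo_tool --pt "0.22 -0.08 -0.15 0" --pt "0.45 -0.16 -0.15 0" --pt "0.67 -0.21 -0.15 1.7" --pt "0.9 -0.26 -0.15 3.3" --pt "1.12 -0.31 -0.15 5" --pt "1.35 -0.35 -0.15 6.7" --pt "1.57 -0.4 -0.15 8.3" --pt "1.8 -0.44 -0.15 10" --pt "2.02 -0.49 -0.15 11.7" --pt "2.25 -0.53 -0.15 13.3"

```text
time: 8.43
tcp_pos: [0.5661, -0.0225, 0.0079]
tool_rot: [0.092, 0.996, -0.0, -0.0]
wrist_force: [-5.1, 0.2, 2.4]
grip_width: 0.0342
```

```bash
python3 m.py
```

```text
8.43 [ 0.56614644 -0.02252778  0.00789327] [-5.05601378  0.20369121  2.42987154]
scene 0.6 3457 [0.007 0.027 0.052] [[549.0, -120.0], [642.0, -151.0], [706.0, 39.0], [613.0, 70.0]] rim 786 [[549.0, -119.0], [640.0, -150.0], [705.0, 39.0], [614.0, 70.0]]
  far edge x= [0.2811 0.6863] near [0.2778 0.5917] y -0.132 0.052
top 0.79 501 [-0.     0.008  0.053] [[552.0, -119.0], [640.0, -150.0], [649.0, -124.0], [561.0, -93.0]] rim 153 [[551.0, -122.0], [641.0, -150.0], [649.0, -124.0], [559.0, -96.0]]
```

The cover has turned less than the tool (now about -18.6°), and its +y far corner is about 8 mm from the stop. I'll push farther to the -y side so it swings flat.

>>> servo_tool --pt "-0.5 0 0 3" --pt "-1.0 0 0 6.5" --pt "-1.05 -0.8 0 6.5" --pt "-1.05 -1.55 0 6.5" --pt "-0.9 -1.55 0 6.5" --pt "-0.6 -1.55 0 6.5" --pt "-0.3 -1.55 0 6.5" --pt "0 -1.55 0 6.5" --pt "0.25 -1.55 0 6.5" --pt "0.45 -1.55 0 6.5"

```text
time: 9.88
tcp_pos: [0.5841, -0.0844, 0.0078]
tool_rot: [0.036, 0.999, -0.0, -0.0]
wrist_force: [-2.1, -0.6, 0.4]
grip_width: 0.0342
```

```bash
python3 m.py
```

```text
9.88 [ 0.58414348 -0.08436459  0.00778179] [-2.07094092 -0.60624656  0.39743326]
scene 0.85 3410 [0.006 0.03  0.052] [[593.0, -126.0], [689.0, -136.0], [709.0, 63.0], [613.0, 73.0]] rim 865 [[595.0, -125.0], [690.0, -134.0], [709.0, 64.0], [614.0, 73.0]]
  far edge x= [0.1001 0.7013] near [0.1028 0.6076] y -0.116 0.052
top 0.78 1530 [0.    0.022 0.052] [[603.0, -27.0], [700.0, -37.0], [710.0, 60.0], [614.0, 71.0]] rim 285 [[604.0, -28.0], [700.0, -37.0], [709.0, 61.0], [614.0, 70.0]]
  far edge x= [0.0603 0.7003] near [-0.4701  0.6262] y -0.02 0.052
```

>>> servo_tool --pt "-0.35 0 0 0" --pt "-0.35 0.6 0 0" --pt "-0.35 1.2 0 0" --pt "-0.1 1.2 0 0" --pt "0.15 1.2 0 0" --pt "0.27 1.2 0 0" --pt "0.36 1.2 0 0" --pt "0.42 1.2 0 0" --pt "0.45 1.2 0 0" --pt "0.45 1.2 0 0"

```text
time: 11.32
tcp_pos: [0.6017, -0.0364, 0.0078]
tool_rot: [0.037, 0.999, -0.0, 0.0]
wrist_force: [-0.7, -0.4, -0.5]
grip_width: 0.0342
```

>>> servo_tool --pt "0.03 0 0 0" --pt "0.05 0 0 0"

```text
time: 11.58
tcp_pos: [0.6026, -0.0364, 0.0078]
tool_rot: [0.036, 0.999, 0.0, -0.001]
wrist_force: [-10.5, -0.8, 8.1]
grip_width: 0.0342
```

>>> servo_tool --pt "0.03 0 0 0" --pt "0.03 0 0 0"

```text
time: 11.82
tcp_pos: [0.6031, -0.0368, 0.0077]
tool_rot: [0.037, 0.999, -0.0, -0.001]
wrist_force: [-12.5, -2.6, 6.8]
grip_width: 0.0342
```

```bash
python3 m.py
```

```text
11.82 [ 0.60310766 -0.03676143  0.00770686] [-12.53196508  -2.64805401   6.75518627]
scene 0.66 3165 [0.006 0.032 0.052] [[610.0, -127.0], [707.0, -133.0], [719.0, 66.0], [622.0, 72.0]] rim 904 [[610.0, -127.0], [707.0, -133.0], [719.0, 66.0], [623.0, 72.0]]
  far edge x= [0.0649 0.7131] near [0.062  0.6194] y -0.116 0.052
top 0.83 301 [0.    0.027 0.054] [[609.0, -125.0], [686.0, -137.0], [717.0, 60.0], [641.0, 72.0]] rim 110 [[610.0, -125.0], [686.0, -137.0], [717.0, 60.0], [641.0, 72.0]]
```

>>> servo_tool --pt "0.05 0 0 0" --pt "0.08 0 0 0" --pt "0.08 0 0 0"

```text
time: 12.4
tcp_pos: [0.6032, -0.0366, 0.0073]
tool_rot: [0.037, 0.999, 0.0, -0.004]
wrist_force: [-30.4, -1.8, 20.8]
grip_width: 0.034
```

>>> servo_tool --pt "-0.3 0 0 0" --pt "-0.8 0 0 0" --pt "-1.2 0 0.5 0" --pt "-1.2 0 1.8 0" --pt "-1.5 0 3.2 0" --pt "-2.5 0 4.5 0" --pt "-3.5 0 5 0" --pt "-4 0 5 0" --pt "-4 0 5 0"

```text
time: 13.52
tcp_pos: [0.4475, -0.036, 0.2086]
tool_rot: [0.036, 0.999, 0.001, 0.001]
wrist_force: [0.5, 0.2, 0.5]
grip_width: 0.034
```

```bash
python3 m.py
python3 - <<'E'
from h import *
b,d=optics.snapshot("scene");t,dt=optics.snapshot("top")
r=optics.trace("scene","stop")[0]["region"];P=cloud("scene",d,r);T=P[(P[:,2]>.021)&(P[:,2]<.029)&(P[:,0]<.727)]
for l in("stop",):
  ys=np.arange(-.17,.18,.01);E=np.array([(T[k,1].mean(),np.percentile(T[k,0],10)) for y in ys if (k:=(T[:,1]>=y)&(T[:,1]<y+.01)).sum()>3]);print("stop near top",np.polyfit(E[:,0],E[:,1],1))
for l in("sprayer","piston","plug0","screwdriver","socket"): print(l,[np.round(x["xyz"],3).tolist() for x in optics.spot_in("scene",l)[:3] if x["p"]>.3])
cv2.imwrite("pics/g.png",np.hstack([cv2.resize(b[130:290,150:350],(400,320)),cv2.resize(t[110:270,200:400],(400,320))]))
E
```

```text
13.53 [ 0.44753864 -0.03604739  0.2085871 ] [0.54030017 0.22341905 0.461798  ]
scene 0.9 3227 [0.006 0.033 0.052] [[610.0, -127.0], [708.0, -133.0], [718.0, 67.0], [620.0, 72.0]] rim 937 [[610.0, -127.0], [707.0, -133.0], [719.0, 66.0], [622.0, 72.0]]
  far edge x= [0.0622 0.7132] near [0.0619 0.6195] y -0.116 0.051
top 0.95 2440 [0.001 0.022 0.051] [[612.0, -127.0], [705.0, -132.0], [715.0, 63.0], [622.0, 68.0]] rim 313 [[612.0, -127.0], [705.0, -132.0], [715.0, 63.0], [622.0, 68.0]]
  far edge x= [0.0587 0.7103] near [-0.1323  0.6434] y -0.116 0.052
stop near top [0.06379085 0.71310734]
sprayer [[0.522, 0.276, 0.1]]
piston [[0.504, -0.235, 0.049], [0.651, -0.024, 0.035]]
plug0 [[0.636, 0.232, 0.012], [0.603, 0.233, 0.015], [0.564, 0.238, 0.014]]
screwdriver [[0.765, -0.068, 0.019]]
socket [[0.783, 0.097, 0.018]]
```

View pics/g.png

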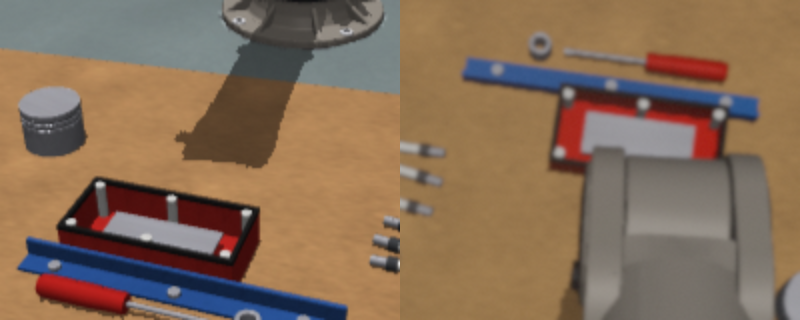

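The cover lies hollow side up along the stop (left picture, about (160,230)). Its far edge is x = 0.7132 + 0.062y and the stop face is x = 0.7131 + 0.064y, so they coincide to within the measuring error.

```bash
python3 -c "
from rig import hand_in;print(hand_in())"
```

```text
the job is handed in; nothing more can be done
None
```

The cover now lies on its closed back, hollow side up, with its far long side against the blue stop bar. I handed the job in at about 14 s. I only pushed it: I tipped it over at its top rim, turned and slid it along the bench in two pushes, then pressed it against the stop.

- **Against the stop:** the arm stopped advancing at about 30 N on the wrist during the last push. With the arm clear, the scene camera put the far edge at x = 0.7132 + 0.062·y and the stop face at x = 0.7131 + 0.064·y. That is within 1 mm and 0.1°.
- **Camera disagreement:** the top camera read the far edge about 3 mm short of that (0.7103 + 0.059·y). I put this down to calibration error, because the final push met firm resistance.
- **Lying flat:** the rim measured about 51 mm high, which fits the 50 mm expected when lying.
- **Other things:** the sprayer, piston, plugs, screwdriver and socket showed in their original places. I checked this only roughly, by picture and single-point positions. The network also reported a second "piston" on the cover, which was false.

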